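# Clamp a filter cassette in its ratchet holder

## Robot

A 6-joint arm with a two-finger parallel gripper is mounted at the origin on a cart in front of the work surface, level with it; the furniture and walls round the work are solid. World frame = base frame: x ahead of the robot, y to its left, z up, the work surface at z = 0. Lengths are in mm, angles in rad, forces in N, time in s.
With the tool pointing down it reaches from about 350 to 775 mm from the base axis. Payload 7.3 kg.
Tool frame: the origin (TCP) lies at the very end of the fingers, on their centre line; the grasp point (between the pads) lies 19 mm behind it; z points along the fingers, y is the line along which they close (so a half turn about z gives the same grasp; the last joint's range is limited). The gripper opens to 92 mm and grips with 3 to 60 N. Pads are 19 mm wide; open, the fingers measure 130 mm over their backs; the gripper's body (75 mm by 190 mm) begins 47 mm behind the grasp point.
Start: joints at [-0.146, 0.342, 1.524, -0, 1.275, -0.146], TCP at [525.019, 0.019, 226.741] pointing down, gripper open.
Joint ranges: [-2.53, 2.53], [-0.77, 2.02], [0.04, 2.7], [-1, 4.14], [0.28, 2.66], [-3.11, 3.11]. Speed limits (rad/s): [2.57, 2.57, 3.14, 3.14, 3.14, 3.14].

## Interface

Orientations are given as [roll, pitch, yaw] about the fixed x, y, z axes, in that order (R = Rz(yaw) Ry(pitch) Rx(roll)).
In Python, from cell import * gives the robot as it stands. Calls block until the motion is done:
- movep(position, orientation): joint-space move of the TCP to a pose.
- move_straight(position, orientation=None, speed=150, stop_force=None): straight line of the TCP; orientation=None keeps the orientation; speed is the mean speed in mm/s. With stop_force (N) it stops when the force on the tool has changed by that much, and returns True; else False.
- movej(angles): joint-space move.
- command_gripper(opening, force=None): opening from 0.0 (shut) to 1.0 (fully open); force is the grip in N (None keeps the last); returns when the fingers have stopped.
- dwell(seconds).
- solve_ik(position, orientation): joint angles nearest the present ones, or None.
- read_state(): the state.
- read_camera(name): name is "scene" or "side" or "wrist"; returns a dict with "frame" (420x560x3 uint8, blue, green, red), "vertical_fov" (degrees; the focal length in pixels is half the picture's height over the tangent of half this angle, whatever the lens; pixels are square), "cx", "cy" (the principal point, pixels), "xyz" and "attitude" of the camera in the world. Camera axes: x right, y down, z forward; pixel columns grow to the right and rows downward; lengths in mm; the calibration is good to about 2 mm. A picture is of the moment at which its call begins. There is no depth.
A pose or a line that the arm cannot do raises IKError and nothing moves.
- finish_job(): hands the job in; it is judged then, once.
The state is a dict: "t": time; "joints": joint angles; "qd": joint speeds; "tau": joint torques, N m; "ee_pos": TCP position; "eef_rot": TCP orientation; "wrist_force": force on the tool from outside, world axes, zero at the start; "moment": the same for the moment, N m; "finger_gap": opening from 0.0 (shut) to 1.0 (fully open); "gripper_force": force on a finger pad.
Only numpy, scipy, OpenCV 4.12 (cv2) and the standard library are available. Lean on these libraries where they do the work, as an engineer would, in place of code of your own. Each camera call takes 0.05 s, during which the arm holds its last target. There are 200 camera calls.

## Task

Load the filter cassette into the cassette holder: stand it upright on the rails between the pressure plate and the end plate. Flip the tab on the ratchet from loosening to tightening, then work the ratchet handle back and forth until the cassette is clamped firmly, which is felt as a pull of about 12 N at the handle's grip; do not go on pulling past about 15 N, which crushes the membranes. Leave the ratchet set to tightening, let go, and disturb nothing else on the bench.

Things in the scene. Friction and masses are not known exactly. Their poses are not given: they have to be found in the camera images.
- cassette: filter cassette: loose flat white block with grey gasket faces, 62 (x) x 24 (y, thickness) x 80 mm (z), 0.3 kg, with a white grip tab on top, 36 (x) x 14 (y) mm, z 80 to 100 mm. Origin: centre of its underside. Stands upright on the counter at the start; may be loaded either way round.
- holder: cassette holder, fixed: aluminium base 104 (x) x 310 (y) mm; origin at the centre of its underside, z up, local +y the closing direction. Along y: grey gearbox with the ratchet on top (y about -100 mm), pressure plate, gap for the cassette, end plate. Plate tops at z = 105 mm.
- rail_top (a point): point midway between the holder's two rails, at the height of their tops (30 mm over the counter), axes as the holder's. The rails lie at x = +-26 mm and run along y; their side guides stand 12 mm higher, inner faces at x = +-37 mm. The cassette stands on the rails, x centred, its y along the holder's y, its tab above the plates.
- end_plate: steel end plate fixed on the holder, axes as the holder's. Origin: on the flat face that looks to the cassette (-y side), midway in x, 16 mm above the counter. Its place along the holder varies.
- pressure_plate: black gasket plate, 58 x 6 x 66 mm, pushed along the holder's +y, 5 mm per rad of the spindle; axes as the holder's. Origin: counter height, middle of its rear face; the front face is 6 mm further in +y. At the start the gap from front face to end plate is 33 to 38 mm. With the cassette against the end plate the squeeze grows 100 to 200 N per mm.
- handle (a joint): ratchet handle about the upright spindle, rad; 0 points along the holder's -x, + is clockwise from above (grip towards the holder's +y). Swings -0.70 to +0.70 between stops. Pawl on tightening: + strokes close the plate, - strokes click back (2 to 3 N at the grip). 18 teeth of 0.35 rad: up to a tooth of each stroke is lost.
- knob (a point): middle of the handle's upright black grip: round, 22 mm thick, 76 to 127 mm above the counter (point at 105 mm), 125 mm from the spindle axis. Turning the unloaded spindle takes 6 N here; each 100 N of squeeze adds 4 N. When the handle is let go the screw holds some 130 N of squeeze and gives back what is above that.
- pawl (a joint): rocker pawl on the handle, rad: about -0.26 (-0.08 while riding on a tooth) is loosening, +0.26 (+0.08 on a tooth) is tightening. An over-centre spring (2 N at the tab) throws it to the nearer side of 0.
- pawl_tab (a point): middle of the pawl's upright steel tab, 8 mm along the handle, 6 mm across, 93 to 116 mm above the counter (point at 108). It stands 33 mm from the pawl's pivot towards the spindle, 12 mm short of the axis; nothing else on the head is above 101 mm. Handle at 0: it leans to the holder's +y when loosening; flip it by pushing it some 17 mm towards -y.
- ratchet_axis (a point): point on the upright spindle axis about which the handle swings, 85 mm above the counter.
- small_beaker: small glass beaker, 46 mm wide, 57 mm high; loose bystander, origin at the centre of its underside; leave it alone
- tape_roll: roll of white tape lying flat, 60 mm across, 18 mm high; loose bystander, origin at the centre of its underside; leave it alone
- rubber_stopper: red-brown rubber stopper, 31 mm across, 28 mm high; loose bystander, origin at the centre of its underside; leave it alone
- petri_dish: closed petri dish, 60 mm across, 15 mm high; loose bystander, origin at the centre of its underside; leave it alone
- syringe_filter: small syringe filter disc, 28 mm across; loose bystander, origin at the centre of its underside; leave it alone
- amber_vial: small amber bottle with black cap, 33 mm across, 86 mm high; loose bystander, origin at the centre of its underside; leave it alone

How it is judged:
By the outcome, as a careful person would: the job done as asked, in the order asked, and still so for the second after the job is handed in, with the robot touching nothing.
It also fails if it takes over 70 s, if anything falls off the work surface, if the arm or the gripper's body presses on something with over 40 N, if the wrist force passes 120 N, or if a joint passes its speed limit or range.

## Working session

There is one attempt and no reset: what is moved stays moved. The work goes in short steps, each a Python script; the robot and the scene stay as the last script left them, time stands still between calls to the robot, and variables do not carry over. Pictures are saved under pics/ and viewed, at most 11 in all, crops included, and the job is handed in when it is done.

```bash
mkdir -p pics; ls; python3 - <<'E'
from cell import *
import cv2
for n in ("scene","side"):
    c=read_camera(n); cv2.imwrite(f"pics/{n}0.png",cv2.resize(c["frame"],(784,588),interpolation=cv2.INTER_CUBIC))
    print(n,{k:v for k,v in c.items() if k!="frame"})
print(read_state())
E
```

```text
pics
scene {'vertical_fov': 44.368985354105384, 'cx': 278.1939213520673, 'cy': 219.3263931598383, 'xyz': array([-486.04564649, -497.25425319,  699.4285404 ]), 'attitude': array([-2.06785442, -0.02522112, -1.08283623])}
side {'vertical_fov': 50.472850464731124, 'cx': 281.75770142542774, 'cy': 212.930920595806, 'xyz': array([ 550.7041688 , 1160.13013237,  674.78849468]), 'attitude': array([-2.05447261,  0.01706402,  3.10387354])}
{'t': 0.1, 'joints': array([-1.46010086e-01,  3.42628686e-01,  1.52492290e+00, -1.35408995e-05,
        1.27539558e+00, -1.46008831e-01]), 'qd': array([ 0.00085634, -0.00083427, -0.00093144,  0.00041535, -0.00101462,
       -0.00182398]), 'tau': array([ 1.49919495e-03, -4.32001984e+01, -2.44694173e+01,  7.19219679e-02,
        5.25739230e-02, -9.79429342e-05]), 'ee_pos': array([5.24636603e+02, 6.62385052e-02, 2.26126613e+02]), 'eef_rot': array([-3.14025067e+00, -1.84257127e-04,  1.57079890e+00]), 'wrist_force': array([0.09836423, 0.25320402, 0.91881568]), 'moment': array([ 0.03633461, -0.02981752,  0.00622597]), 'gripper_force': 0.0, 'finger_gap': 0.9987476744675804}
```

View pics/scene0.png

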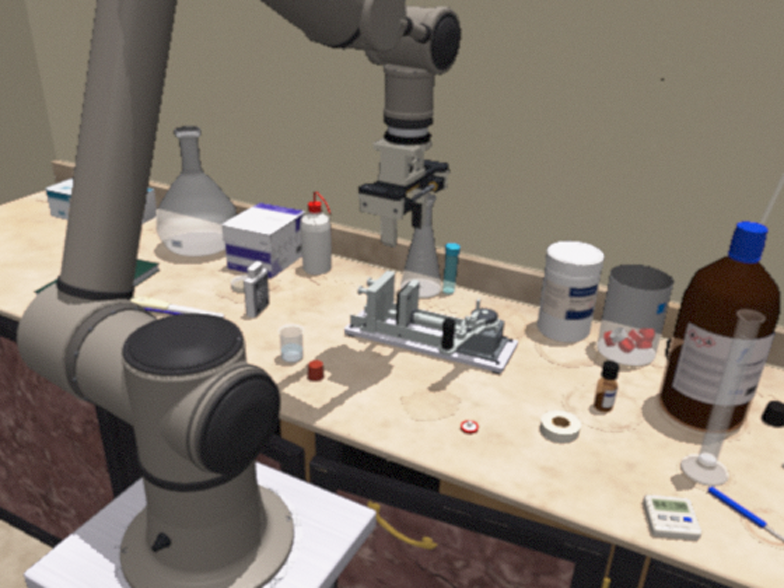

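View pics/side0.png

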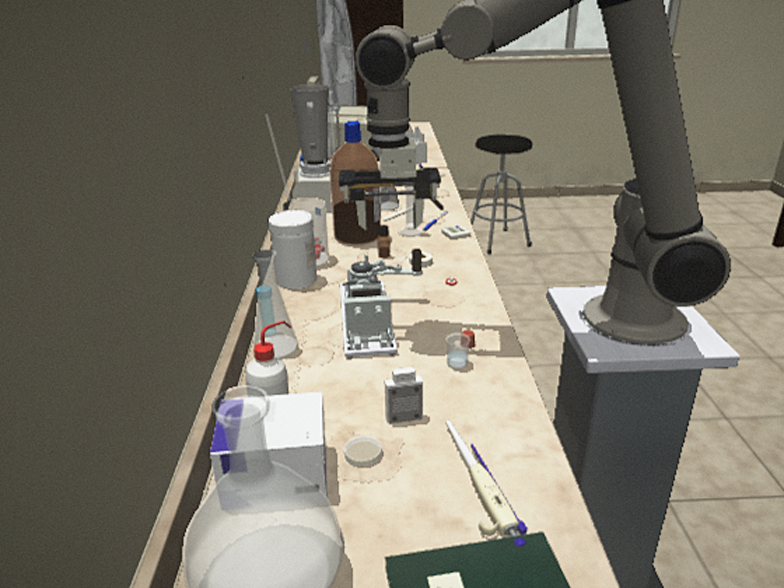

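The scene view shows the holder mid-bench: end plate about (380,300), gearbox about (490,330), knob (448,333). The cassette is at (257,290). The side view shows the cassette at (404,398) and the petri dish at (363,452). I'll get rough positions from these, then wrist views.

```bash
cat > h.py <<'E'
from cell import *
import cv2, numpy as np
from scipy.spatial.transform import Rotation as R
def cam(n): 
    c=read_camera(n); c["f"]=210/np.tan(np.radians(c["vertical_fov"])/2); c["R"]=R.from_euler("xyz",c["attitude"]).as_matrix(); return c
def ray(c,u,v,z):
    d=c["R"]@[(u-c["cx"])/c["f"],(v-c["cy"])/c["f"],1]; p=np.array(c["xyz"]); return p+d*(z-p[2])/d[2]
def proj(c,P):
    q=(np.atleast_2d(P)-c["xyz"])@c["R"]; return q[:,:2]/q[:,2:]*c["f"]+[c["cx"],c["cy"]]
def save(c,n,s=1.4): cv2.imwrite(f"pics/{n}.png",cv2.resize(c["frame"],None,fx=s,fy=s,interpolation=cv2.INTER_CUBIC))
E
python3 - <<'E'
from h import *
np.set_printoptions(precision=1,suppress=True)
c=cam("scene"); 
for n,u,v,z in [("cass",248,314,0),("cassR",266,306,0),("hold near-right corner",503,366,0),("hold left",346,333,0),("knob top",448,320,127),("vial",606,408,0),("beaker",291,360,0),("stopper",316,378,0)]: print(n,ray(c,u/1.4,v/1.4,z))
c=cam("side")
for n,u,v,z in [("cassL",387,422,0),("cassR",422,417,0),("holdL",345,355,0),("holdR",397,352,0),("knob top",416,250,127),("petri",363,455,0),("tape",420,260,0)]: print(n,ray(c,u/1.4,v/1.4,z))
w=cam("wrist"); print(w["xyz"],w["attitude"],w["vertical_fov"],w["R"])
# view poses
print(solve_ik([560,-40,330],[np.pi,0,np.pi/2]),solve_ik([500,100,330],[np.pi,0,np.pi/2]))
E
```

```text
cass [493.1 319.6   0. ]
cassR [538.  309.1   0. ]
hold near-right corner [ 570.1 -185.7    0. ]
hold left [527.8 114.6   0. ]
knob top [ 462.6 -117.4  127. ]
vial [ 536.  -376.5    0. ]
beaker [397.3 150.2   0. ]
stopper [371.8  80.8   0. ]
cassL [543.3 324.6   0. ]
cassR [483.3 314.8   0. ]
holdL [621.1 111.9   0. ]
holdR [517.4 107.6   0. ]
knob top [ 464.6 -107.6  127. ]
petri [583.3 403.4   0. ]
tape [ 438.6 -334.7    0. ]
[525.4  82.9 383.8] [2.8 0.  0. ] 71.64239996407088 [[ 1.   0.  -0. ]
 [ 0.  -1.  -0.3]
 [-0.   0.3 -1. ]]
[-0.2  0.4  1.2  0.   1.6 -0.2] [ 0.   0.3  1.4 -0.   1.5  0. ]
```

```bash
python3 - <<'E'
from h import *
import pickle
D=[np.pi,0,np.pi/2]
movep([545,30,300],D); dwell(.3); c=cam("wrist"); save(c,"w1"); pickle.dump(c,open("w1.pkl","wb"))
movep([520,290,260],D); dwell(.3); c=cam("wrist"); save(c,"w2"); pickle.dump(c,open("w2.pkl","wb"))
print(read_state()["t"],c["xyz"])
E
```

```text
2.4083 [521.04080518 371.90268691 417.75898145]
```

View pics/w1.png

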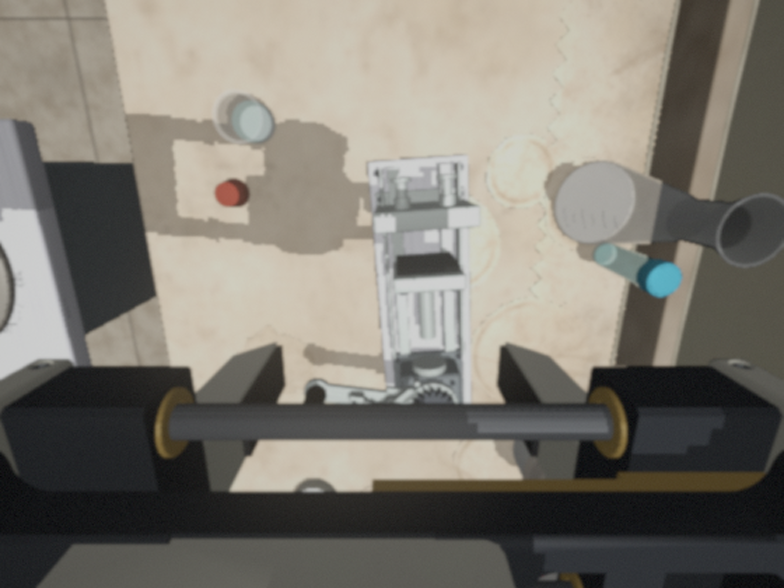

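View pics/w2.png

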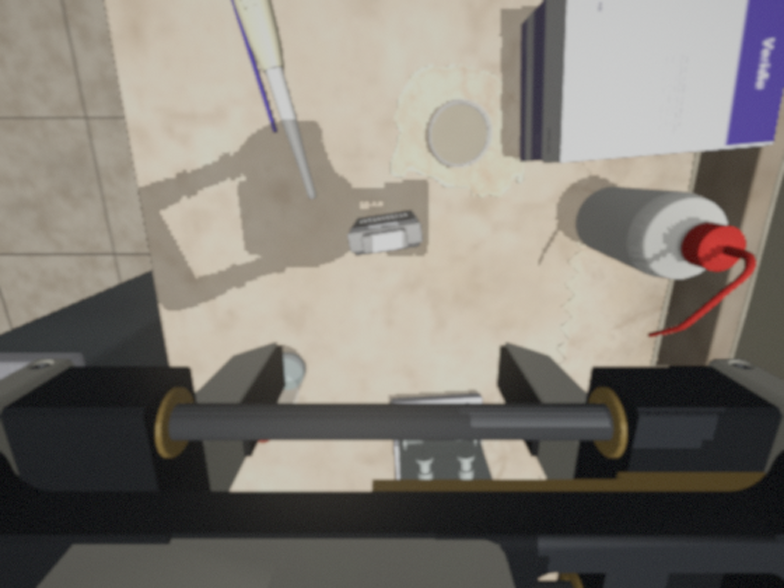

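w1 shows the end plate at about (425,215), pressure plate (428,268), knob (316,390) and ratchet head (432,398). w2 shows the cassette at (386,233) with a slight yaw. Next are closer views, cropped for precise clicks.

```bash
python3 - <<'E'
from h import *
import pickle
D=[np.pi,0,np.pi/2]
def shot(p,n,P):
    movep(p,D); dwell(.4); c=cam("wrist"); pickle.dump(c,open(n+".pkl","wb"))
    u,v=proj(c,P)[0]; print(n,u,v); return c
def crop(c,u0,v0,w,h,s): return cv2.resize(c["frame"][v0:v0+h,u0:u0+w],None,fx=s,fy=s,interpolation=cv2.INTER_CUBIC)
a=shot([520,240,190],"a",[515,320,90])
b=shot([560,-40,190],"b",[565,40,100])
d=shot([540,-190,190],"d",[530,-105,100])
g=lambda c,P,w,h,s:(lambda uv:(print("origin",int(uv[0]-w/2),max(0,int(uv[1]-h/2))),crop(c,int(uv[0]-w/2),max(0,int(uv[1]-h/2)),w,h,s))[1])(proj(c,P)[0])
A=g(a,[515,320,90],190,140,4); cv2.imwrite("pics/a.png",A)
B=g(b,[565,40,90],250,185,3.2); cv2.imwrite("pics/b.png",B)
C=g(d,[530,-105,90],280,185,2.8); cv2.imwrite("pics/d.png",C)
print(read_state()["t"])
E
```

```text
a 272.3037310160522 123.86214718534673
b 284.6314613704849 124.01759565731406
d 265.9743520449821 117.7547267596513
origin 177 53
origin 159 31
origin 126 25
5.9417
```

View pics/a.png

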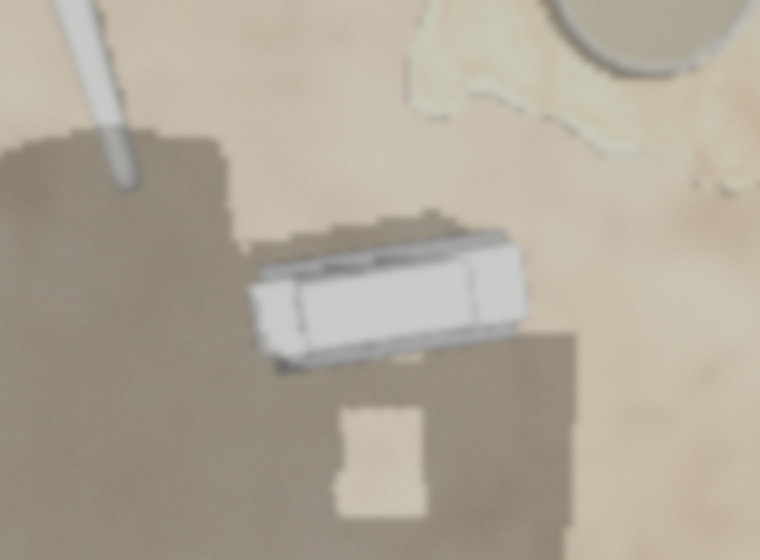

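View pics/b.png

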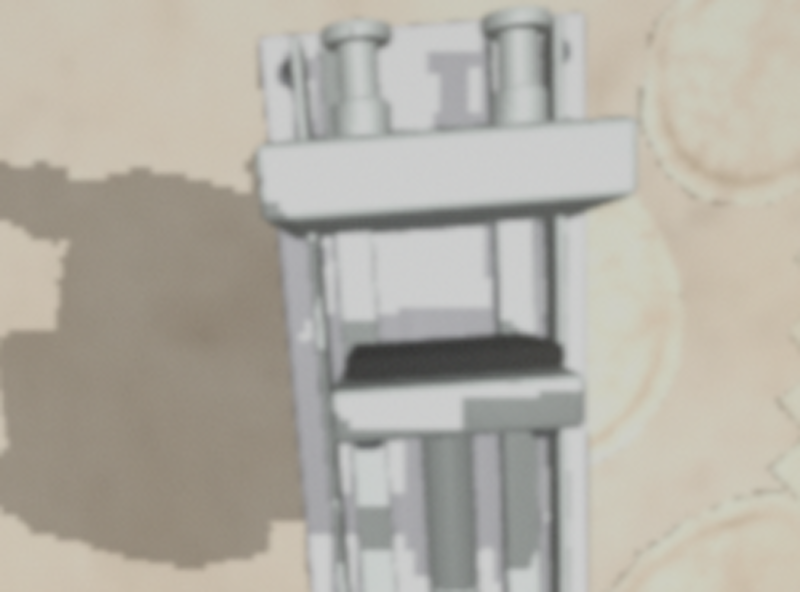

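View pics/d.png

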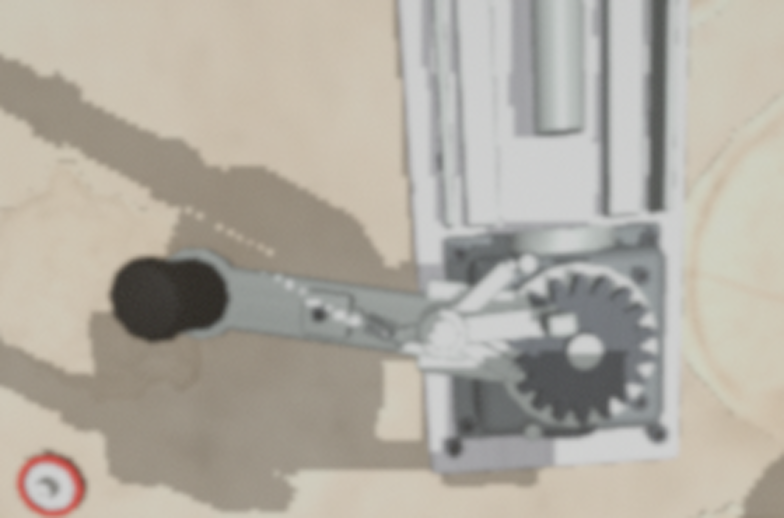

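a: cassette tab corners at crop (298,282), (470,258), (478,322), (305,350). b: end-plate top face near edge at (265,213)–(632,190), gasket front edge near row 375. d: knob top at (150,298), axis hub (585,350), pawl tab (563,323) leaning to +y.

```bash
python3 - <<'E'
from h import *
import pickle
np.set_printoptions(precision=1,suppress=True)
O={"a":(177,53,4),"b":(159,31,3.2),"d":(126,25,2.8)}
def P(n,u,v,z):
    c=pickle.load(open(n+".pkl","rb")); o=O[n]; return ray(c,o[0]+(u+.5)/o[2]-.5,o[1]+(v+.5)/o[2]-.5,z)
def yaw(p,q): d=q-p; return np.arctan2(d[1],d[0])
t=[P("a",*x,100) for x in [(298,282),(470,258),(478,322),(305,350)]]
print("tab",np.mean(t,0),yaw(t[0],t[1]),yaw(t[3],t[2]),np.linalg.norm(t[1]-t[0]),np.linalg.norm(t[3]-t[0]))
s=[P("a",*x,80) for x in [(250,288),(520,244),(525,318),(262,355)]]; print("shoulder",np.mean(s,0),yaw(s[0],s[1]),yaw(s[3],s[2]),np.linalg.norm(s[1]-s[0]))
for z in (0,8):
  L=[P("b",265,40,z),P("b",312,590,z)];Rr=[P("b",583,15,z),P("b",585,590,z)]
  BL,BR=P("d",435,470,z),P("d",678,455,z); L2=P("d",400,20,z); R2=P("d",687,20,z)
  print(z,"corners",L[0],Rr[0],BL,BR,"yawTop",yaw(L[0],Rr[0]),"yawbot",yaw(BL,BR),"left",-np.pi/2+yaw(BL,L[0]),"right",-np.pi/2+yaw(BR,Rr[0]),"centre",(L[0]+Rr[0]+BL+BR)/4)
for a,b in [((265,213),(632,190)),((258,150),(635,121))]:
  e=[P("b",*a,105),P("b",*b,105)]; print("end",e,np.mean(e,0),yaw(*e))
e=[P("b",345,386,105),P("b",582,375,105)]; print("pp front of carrier top",e,np.mean(e,0),yaw(*e))
k=P("d",150,298,127)
for z in (85,95,101):
  a=P("d",585,350,z); print("axis",z,a,"knob",k,np.linalg.norm((a-k)[:2]),"handle dir",np.arctan2(*(a-k)[1::-1]))
print("tab",P("d",563,323,116),P("d",563,323,108))
E
```

```text
tab [516.2 316.5 100. ] 0.13380587848438474 0.15712889380240203 35.36235874769014 13.566983222363602
shoulder [516.1 316.3  80. ] 0.15553911973260703 0.1370721196021826 60.121116582897734
0 corners [520.4 120.7   0. ] [625.3 128.2   0. ] [ 543.2 -191.9    0. ] [ 649.1 -184.9    0. ] yawTop 0.07104202914736715 yawbot 0.06545477438017998 left 0.07276256394243585 right 0.07583534196561814 centre [584.5 -32.    0. ]
8 corners [521.4 119.    8. ] [623.9 126.3   8. ] [ 543.2 -189.9    8. ] [ 646.6 -183.1    8. ] yawTop 0.07104202914736729 yawbot 0.06545477438017999 left 0.07048028106764948 right 0.07352482335295285 centre [583.8 -32.    8. ]
end [array([531.2,  60. , 105. ]), array([620. ,  65.3, 105. ])] [575.6  62.7 105. ] 0.0599521064207697
end [array([530. ,  74.1, 105. ]), array([619.5,  80.5, 105. ])] [574.7  77.3 105. ] 0.07178071249634971
pp front of carrier top [array([550.2,  18.6, 105. ]), array([610.8,  21.5, 105. ])] [580.5  20.  105. ] 0.047373355418373495
axis 85 [ 590.  -131.8   85. ] knob [ 467.6 -114.6  127. ] 123.58199253096586 handle dir -0.13960650459375437
axis 95 [ 588.1 -130.8   95. ] knob [ 467.6 -114.6  127. ] 121.58768206374971 handle dir -0.13388236690488
axis 101 [ 586.9 -130.2  101. ] knob [ 467.6 -114.6  127. ] 120.39305872357615 handle dir -0.13035692473631103
tab [ 577.6 -121.4  116. ] [ 578.9 -122.   108. ]
```

```bash
python3 - <<'E'
from h import *
import pickle
np.set_printoptions(precision=2,suppress=True)
o=lambda y:[np.pi,0,y]
movep([516.2,316.5,190],o(.146)); command_gripper(.5)
move_straight([516.2,316.5,83],speed=120,stop_force=8)
command_gripper(0,30); s=read_state(); print(s["finger_gap"]*92,s["gripper_force"],s["ee_pos"],s["t"])
move_straight([516.2,316.5,210],speed=150); dwell(.2)
movep([578.4,46.3,210],o(.072)); dwell(.3)
s=read_state(); print(s["finger_gap"]*92,s["ee_pos"],s["wrist_force"],s["t"])
c=cam("scene"); f=c["frame"]; u,v=map(int,proj(c,[578,46,120])[0])
x=f[v-60:v+60,u-80:u+80]; x=cv2.resize(x,None,fx=3.5,fy=3.5,interpolation=cv2.INTER_CUBIC)
c=cam("side"); f=c["frame"]; u,v=map(int,proj(c,[578,46,120])[0])
y=f[v-60:v+60,u-33:u+33]; y=cv2.resize(y,None,fx=3.5,fy=3.5,interpolation=cv2.INTER_CUBIC)
cv2.imwrite("pics/held.png",np.hstack([x,y]))
E
```

```text
13.800049302993264 29.920921325683594 [516.24 316.55  83.11] 10.4917
13.600193354857009 [578.34  47.33 210.  ] [-0.53 -1.51 -3.58] 13.0667
```

View pics/held.png

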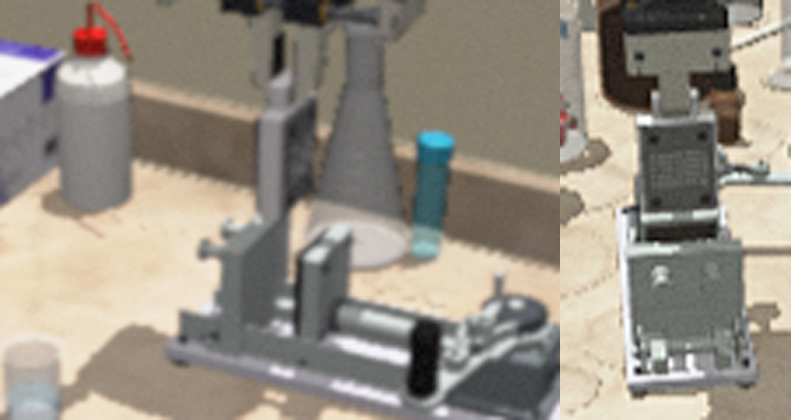

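Held upright over the gap, with clearance on both sides. Lowering.

```bash
python3 - <<'E'
from h import *
np.set_printoptions(precision=2,suppress=True)
def st():
    s=read_state(); print(s["ee_pos"],s["wrist_force"],s["t"])
print(move_straight([578.4,46.3,145],speed=120,stop_force=8)); st()
print(move_straight([578.4,46.3,109],speed=30,stop_force=6)); st()
c=cam("side"); f=c["frame"]; u,v=map(int,proj(c,[578,46,90])[0])
y=cv2.resize(f[v-60:v+60,u-45:u+45],None,fx=3.5,fy=3.5,interpolation=cv2.INTER_CUBIC)
c=cam("scene"); f=c["frame"]; u,v=map(int,proj(c,[578,46,90])[0])
x=cv2.resize(f[v-60:v+60,u-60:u+60],None,fx=3.5,fy=3.5,interpolation=cv2.INTER_CUBIC)
cv2.imwrite("pics/placed.png",np.hstack([x,y]))
E
```

```text
False
[578.96  46.24 145.65] [-0.05 -0.49 -3.22] 13.8583
True
[578.15  46.03 112.91] [-0.92 -1.07  4.63] 14.8333
```

View pics/placed.png

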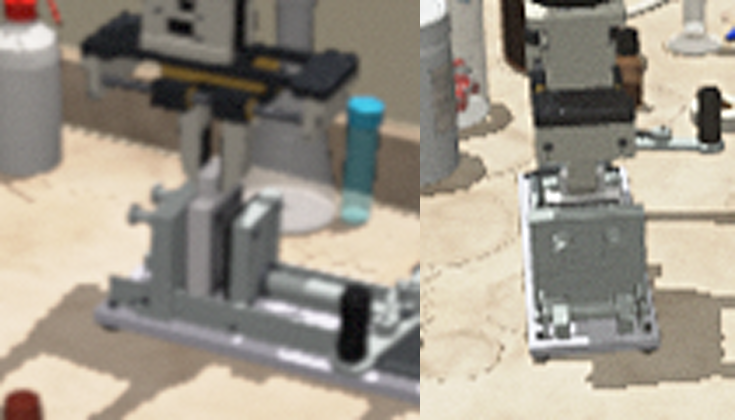

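Seated on the rails at TCP z 112.9 as expected (rails at 30), between the plates. Now I'll release it and flip the pawl.

```bash
cat >> h.py <<'E'
AX=np.array([590,-131.5]); YH=.072
def pol(th,r,t,z):  # handle angle, radius, tangential offset (+ = tightening dir)
    a=np.pi+YH-th; h=np.array([np.cos(a),np.sin(a)]); p=np.array([np.sin(a),-np.cos(a)])
    return [*(AX+r*h+t*p),z], p, h
def st(m=""):
    s=read_state(); print(m,s["ee_pos"].round(1),s["wrist_force"].round(1),round(s["t"],1)); return s
E
python3 - <<'E'
from h import *
command_gripper(.35); st("rel")
move_straight([578.3,46.2,165],speed=150); st()
th=.21; _,p,h=pol(th,12,0,0); o=[np.pi,0,np.arctan2(p[1],p[0])]; print(p,h,o)
movep(pol(th,12,28.5,165)[0],o); command_gripper(0)
print(move_straight(pol(th,12,28.5,104)[0],speed=100,stop_force=8)); st("down"); dwell(.2)
f0=read_state()["wrist_force"]
for t in np.arange(22,5.9,-2):
    hit=move_straight(pol(th,12,t,104)[0],speed=40,stop_force=9); s=read_state(); print(t,hit,((s["wrist_force"]-f0)[:2]@p).round(1),((s["ee_pos"][:2]-AX)@p).round(1))
    if hit: break
move_straight(pol(th,12,26,104)[0],speed=100); move_straight(pol(th,12,26,190)[0],speed=200); st()
# look from above
movep([540,-190,190],[np.pi,0,np.pi/2]); dwell(.3); c=cam("wrist"); u,v=proj(c,[530,-90,90])[0]; u0,v0=int(u-140),0; print(u0,v0)
import pickle; pickle.dump(c,open("e.pkl","wb"))
cv2.imwrite("pics/e.png",cv2.resize(c["frame"][v0:v0+210,u0:u0+280],None,fx=2.8,fy=2.8,interpolation=cv2.INTER_CUBIC))
E
```

```text
rel [577.   46.4 111.4] [0.1 0.4 0.4] 15.5
 [578.   46.2 164.6] [ 0.1  0.2 -0.5] 16.0
[0.1375624 0.9904931] [-0.9904931  0.1375624] [3.141592653589793, 0, np.float64(1.4327963267948967)]
False
down [ 582.4 -101.7  104.5] [0.  0.3 0.1] 18.9
22.0 False 0.4 21.6
20.0 False 0.2 19.9
18.0 False 2.7 18.2
16.0 False 2.0 15.9
14.0 False 1.4 13.7
12.0 False 2.2 11.8
10.0 False 0.5 9.8
8.0 False 0.3 7.8
6.0 False 0.2 5.9
 [ 581.2 -104.2  189.2] [ 0.2  0.4 -0.1] 22.3
126 0
```

View pics/e.png

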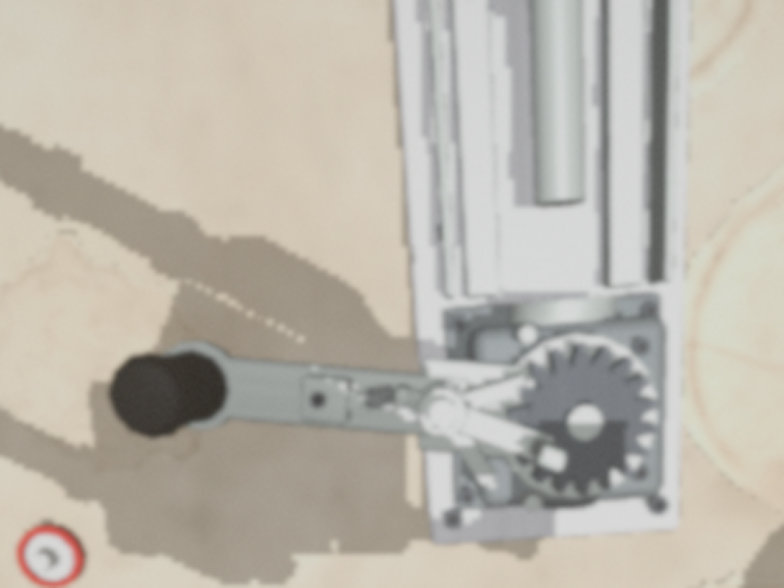

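The pawl tab is now at crop (550,458), on the -y side of the handle, so it is set to tightening. The handle turned back slightly, with the knob top at (152,395). Next is the ratcheting.

```bash
cat > rat.py <<'E'
from h import *
import pickle
Z=89; r=124
def goto(th,speed,sf=None): return move_straight(pol(th,r,0,Z)[0],[np.pi,0,YH-th],speed=speed,stop_force=sf)
def ang():
    d=read_state()["ee_pos"][:2]-AX; return (np.pi+YH-np.arctan2(d[1],d[0])+np.pi)%(2*np.pi)-np.pi
def ft(f0,th):  # pull on the knob in + direction
    return float(-(read_state()["wrist_force"]-f0)[:2]@pol(th,0,0,0)[1])
def plus(f0,th,end=.68,goal=12.7):
    log=[]
    while th<end-.01:
        th=min(th+.14,end); cur=ft(f0,th)
        hit=goto(th,60,max(goal-max(cur,0),.5)); f=ft(f0,th); a=ang(); log.append((round(a,2),round(f,1)))
        if f>11.8: print(log); return "FIRM",a
        if hit: th=a
        if len(log)>25: break
    print(log); return "end",ang()
def minus(f0,th,end=-.68):
    log=[]
    while th>end+.01:
        th=max(th-.2,end); hit=goto(th,110,9); log.append((round(ang(),2),round(ft(f0,th),1)))
        if hit: break
    print(log); return ang()
E
python3 - <<'E'
from rat import *
c=pickle.load(open("e.pkl","rb")); k=ray(c,126+152.5/2.8-.5,395.5/2.8-.5,127)
d=k[:2]-AX; th=float((np.pi+YH-np.arctan2(d[1],d[0])+np.pi)%(2*np.pi)-np.pi); print("knob",k,"th",th,"r",np.hypot(*d))
movep(pol(th,r,0,165)[0],[np.pi,0,YH-th]); command_gripper(.42); dwell(.2); f0=read_state()["wrist_force"]; np.save("f0.npy",f0)
print(goto(th,80,6)); s=st("down")
if abs(s["ee_pos"][2]-Z)<2:
    command_gripper(.31); st("straddle")
    a=minus(f0,th); st()
    if a<-.4:
        print(plus(f0,a)); st()
E
```

```text
knob [ 467.56555798 -121.22423851  127.        ] th 0.15573244660665697 r 122.86490087577013
False
down [ 466.8 -121.3   89.4] [ 0.5  0.8 -0.4] 26.8
straddle [ 466.5 -121.2   89.1] [-0.   0.2  0.1] 27.2
[(np.float64(-0.04), -0.7), (np.float64(-0.24), -0.7), (np.float64(-0.44), 2.9), (np.float64(-0.63), 0.2), (np.float64(-0.67), -0.4)]
 [ 499.  -215.4   88.9] [0.  1.1 0.6] 28.9
[(np.float64(-0.53), 0.4), (np.float64(-0.4), 3.8), (np.float64(-0.26), 4.7), (np.float64(-0.12), 5.3), (np.float64(0.02), 4.6), (np.float64(0.16), 4.7), (np.float64(0.3), 5.0), (np.float64(0.44), 4.7), (np.float64(0.58), 5.1), (np.float64(0.67), 4.2)]
('end', np.float64(0.6730619119496035))
 [487.6 -61.3  88.9] [-0.4 -4.7  2. ] 33.3
```

```bash
sed -i 's/f>11.8/f>11.2/' rat.py; python3 - <<'E'
from rat import *
f0=np.load("f0.npy")
for i in range(2):
    a=minus(f0,ang()); res=plus(f0,a); print(res); st()
    if res[0]=="FIRM": break
E
```

```text
[(np.float64(0.47), 0.3), (np.float64(0.28), 0.6), (np.float64(0.08), 0.8), (np.float64(-0.12), -0.2), (np.float64(-0.32), -0.2), (np.float64(-0.52), -0.3), (np.float64(-0.67), 0.1)]
[(np.float64(-0.53), 0.6), (np.float64(-0.4), 2.9), (np.float64(-0.26), 4.8), (np.float64(-0.12), 5.0), (np.float64(0.02), 4.9), (np.float64(0.16), 5.1), (np.float64(0.3), 4.7), (np.float64(0.44), 4.4), (np.float64(0.58), 5.6), (np.float64(0.67), 5.9)]
('end', np.float64(0.6708995573487639))
 [488.  -61.9  89.1] [-0.  -7.   1.4] 40.2
[(np.float64(0.47), -0.5), (np.float64(0.27), -0.0), (np.float64(0.08), 0.5), (np.float64(-0.13), 2.3), (np.float64(-0.32), -0.0), (np.float64(-0.52), 0.7), (np.float64(-0.67), 0.3)]
[(np.float64(-0.53), 1.2), (np.float64(-0.4), 5.1), (np.float64(-0.27), 7.8), (np.float64(-0.13), 9.8), (np.float64(-0.11), 11.1), (np.float64(-0.09), 10.5), (np.float64(-0.08), 10.4), (np.float64(-0.06), 12.4)]
('FIRM', np.float64(-0.06405338911205583))
 [ 469.  -148.1   89.1] [  1.  -12.1  -2.5] 45.4
```

```bash
python3 - <<'E'
from rat import *
f0=np.load("f0.npy")
def avg(th):
    v=[]
    for _ in range(8): dwell(.02); v.append(ft(f0,th))
    return np.mean(v),np.std(v)
a=ang(); print(a,avg(a))
for d in (.03,.05):
    goto(a+d,30,3); print(ang(),avg(a)); 
    if avg(a)[0]>12.2: break
st()
E
```

```text
-0.06405338911205583 (np.float64(10.920773806035504), np.float64(0.36470242486573407))
-0.0653386886593772 (np.float64(10.840125787794731), np.float64(0.6718846691417582))
-0.0562718230206638 (np.float64(10.904750414289698), np.float64(0.5921128479420115))
 [ 468.6 -148.1   89.2] [  1.2 -11.2  -2.1] 46.5
```

```bash
python3 - <<'E'
from rat import *
f0=np.load("f0.npy")
def avg(th):
    v=[]
    for _ in range(8): dwell(.02); v.append(ft(f0,th))
    return np.mean(v)
a=-.056
for d in (.03,.05,.07,.09,.11):
    goto(a+d,30,6); f=avg(a+d); print(round(ang(),3),f.round(2))
    if f>11.9: break
E
```

```text
-0.047 11.12
-0.028 11.86
-0.008 12.01
```

```bash
python3 - <<'E'
from rat import *
f0=np.load("f0.npy"); a=-.008
for d in (.02,.04,.06):
    goto(a-d,40); f=ft(f0,a); print(round(ang(),3),round(f,1))
    if f<.8: break
command_gripper(.42); s=st("open"); p=s["ee_pos"].copy(); p[2]=180
print(move_straight(p,speed=100,stop_force=8)); st("up")
movep([480,-150,230],[np.pi,0,YH]); dwell(.3); st()
c=cam("scene"); f=c["frame"]; u,v=map(int,proj(c,[560,-20,80])[0])
x=cv2.resize(f[v-80:v+80,u-105:u+105],None,fx=3.5,fy=3.5,interpolation=cv2.INTER_CUBIC); cv2.imwrite("pics/fin.png",x)
E
```

```text
-0.05 11.0
-0.068 9.5
-0.087 8.8
open [ 468.8 -150.3   89.4] [ 5.8 -5.3 -2.9] 48.8
True
up [ 468.5 -150.3  146.2] [ 0.9  0.8 -0.9] 49.4
 [ 479.4 -149.8  228.7] [-0.  -0.4 -0.3] 50.2
```

View pics/fin.png

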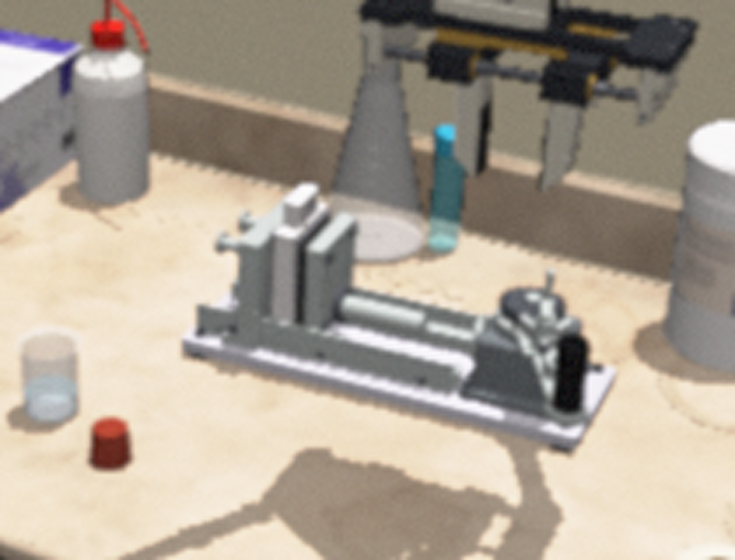

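The cassette stands clamped between the plates, with the knob at (570,375) released, the pawl tab still on its -y side, and the bystanders in view unmoved.

```bash
python3 -c "
from cell import *
print(finish_job())"
```

```text
the job is handed in; nothing more can be done
None
```

The job is handed in at about 50 s: the cassette stands on the rails, clamped at about 12 N measured at the grip; the ratchet is set to tightening and released, and no bystander was touched.

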